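Check a mounted carving with a stylus loupe

ROBOT

A 7-joint arm with a two-finger parallel gripper is mounted at the origin on a cart in front of the work surface, level with it; the furniture and walls round the work are solid. World frame = base frame: x ahead of the robot, y to its left, z up, the work surface at z = 0. Lengths are in mm, angles in degrees, forces in N, time in s.
With the tool pointing down it reaches from about 400 to 875 mm from the base axis. Payload 6.5 kg.
Tool frame: the origin (TCP) lies midway between the tips of the shut fingers; the grasp point (between the pads) lies arm.grip_depth behind it (arm.grip_depth is the distance from the TCP to the grasp point, in mm); y points along the fingers, z is the direction in which the jaws open and shut, and the axes are right-handed (so a half turn about y gives the same grasp; the last joint's range is limited). The gripper opens to 85 mm and grips with 20 to 120 N. Pads are 22 mm wide; open, the fingers measure 114 mm over their backs; the gripper's body (76 mm by 85 mm) begins 54 mm behind the grasp point. The pads swing forward as they close: fully open they stand 13 mm farther back than shut.
Start: joints at [60.092, 30.733, -0.252, 88.115, 0.149, 61.152, -4.079], TCP at [286.112, -583.635, 231.29] pointing down, gripper open.
Joint ranges: [-154.64, 154.64], [-21.42, 123.67], [-72.66, 72.17], [13.99, 137.28], [-74.86, 254.86], [10.95, 109.41], [-158.01, 158.01]. Speed limits (degrees/s): [136.94, 136.94, 180, 180, 180, 180, 180].

INTERFACE

Orientations are given as [roll, pitch, yaw] about the fixed x, y, z axes, in that order (R = Rz(yaw) Ry(pitch) Rx(roll)).
In Python, from station import arm, viewer, job gives the robot as it stands.
- The arm moves only by the tool servo_tool, never from a script. Its argument "commands" is a list of rows, each an object of numbers: "tx", "ty", "tz": the shift along the tool's x, y, z in cm; "wx", "wy", "wz": the turn, a rotation vector about the tool's x, y, z in degrees; "grip": the finger opening in cm, from 0 to 8.54. A call has 1 to 10 rows; each row is the pose to reach, as a shift and turn from the pose commanded when the call began, along the tool's axes at that moment; what a row does not reach only later rows make up. A row lasts 1/8 s, in which the tool goes at most 62.5 mm and 10.7 degrees, less where a joint would pass 70% of its speed; a pose out of reach is approached as far as the arm can. A call with a gripper value outside its range is refused whole. The fingers move at their own pace and stop on an object; "grip_force" is the grip in N (left out, the last holds). Time passes only in rows, so rows that repeat a pose let the fingers close. It gives the time, the measured TCP pose, the force and the opening at its end, in the units of the state.
- arm.read_state(): the state, without advancing time (a new reading comes with each control period).
- viewer.snapshot(name): name is "side" or "top" or "wrist"; returns a dict with "color" (480x640x3 uint8, red, green, blue), "camera_matrix" (3x3 intrinsics, pixels), "k1" (the pictures are not rectified: a ray, as slopes to the right and down, at radius r is drawn at 1 + k1 r^2 times it, then the intrinsics apply), "rvec" (rotation vector, rad) and "tvec" (3), from world to camera coordinates, as OpenCV has them. Camera axes: x right, y down, z forward; pixel columns grow to the right and rows downward; lengths in mm; the calibration is good to about 2 mm. A picture is of the moment at which its call begins. There is no depth.
- job.close_job(): hands the job in, once; it reports no verdict.
The state is a dict: "clock": time; "q": joint angles; "dq": joint speeds; "joint_efforts": joint torques, N m; "position": TCP position; "tcp_rot": TCP orientation; "force": force on the tool from outside, world axes, zero at the start; "moment": the same for the moment, N m; "finger_gap": finger opening in mm.
Only numpy, scipy, OpenCV 4.12 (cv2) and the standard library are available. Lean on these libraries where they do the work, as an engineer would, in place of code of your own. Each camera call takes 0.05 s, during which the arm holds its last target.

TASK

Check the mounted rosette carving: lift the stylus loupe out of its wooden holder, touch its stylus tip gently on top of the red test stud and then on the blue one. Then hold the lens level and still over the middle of the carving, at the height marked by the yellow disc on the focus gauge, and finish while still holding it there. Do not touch the carving or shift the yellow disc, and leave the other things on the bench where they are.

Things in the scene. Friction and masses are not known exactly. Their poses are not given: they have to be found in the camera images.
- loupe: stylus loupe, about 0.15 kg, standing upright in the holder. Origin: tip of its steel stylus (lowest point); z runs up through the grip, x points from grip to lens. From the tip up: stylus 6 mm thick (0 to 30 mm), brass shank 13 mm thick (to 52), brass flange 36 mm across (to 58), upright dark wooden grip 20 x 20 mm square (to 125), its faces along x and y
- grip (a point): the best place to grip the loupe, in the middle of its wooden grip, 98 mm straight above the stylus tip; close on the two faces that look along the loupe's y, with the fingers pointing down. Free to take from 68 to 125 mm above the tip; below that a flat brass arm (61 to 67 mm) runs out along x to the lens ring
- lens (a point): centre of the loupe's lens, at (88, 0, 64) mm in the loupe's frame; its z is the lens axis. The dark ring round it is 62 mm across and 9 mm thick
- holder: wooden holder block 70 x 70 x 60 mm, fixed, with a vertical hole in its middle in which the loupe's shank hangs with about 1.5 mm of play, the flange on the block's top, the stylus tip 8 mm above the bench: lift straight up by 60 mm or more to clear; origin at the centre of its underside on the bench, z up
- board: plywood inspection board 110 (x) x 210 (y) x 12 mm, fixed on the bench; origin at the centre of its underside. The carving sits in its middle, a test stud near each end of its long side
- rosette: half-carved rosette piece fixed on the board, 59 x 104 mm along the board's x and y, standing 32 mm high above the board (top 44 mm above the bench)
- rosette_center (a point): the middle of the carving, 44 mm above the bench, level with its highest part
- red_stud: the red test stud: brass sleeve 26 mm across with a sprung red cap 20 mm across; fixed on the board near one end, 82 mm from the board's middle. Origin: centre of its foot on the board
- red_top (a point): centre of the top of the red cap, 33.5 mm above the bench. The cap yields downward up to 5 mm, spring about 0.8 N per mm (0.4 N at first, 4.4 N at the stop)
- blue_stud: the blue test stud, same as the red one but with a blue cap, at the other end of the board. Red and blue may be at either end
- blue_top (a point): centre of the top of the blue cap, 33.5 mm above the bench; yields like the red one
- gauge: focus gauge, fixed: steel post 9 mm thick and 195 mm tall on a round foot 64 mm across; origin at the centre of the foot's underside on the bench
- focus_mark (a point): centre of the yellow disc (38 mm across, 6 mm thick, at mid-thickness) on the focus gauge's post; its height above the bench, 115 to 165 mm and different each time, is the height at which the centre of the lens must be held
- leaf: loose half-carved leaf piece 70 x 123 x 32 mm, a bystander; origin under its middle
- pencil: loose red flat pencil 14 x 177 x 8 mm, a bystander; origin under its middle
- bevel: loose reddish wooden sliding bevel 24 x 125 x 20 mm, a bystander; origin under its middle
- bulb: loose reddish bulb-shaped tool handle 51 x 51 x 85 mm, standing, a bystander; origin under its middle
- block: loose walnut block 24 x 53 x 24 mm, a bystander; origin under its middle

How it is judged (in metres and radians):
On the way, in this order (a step that is already met when the one before it is completed fails the run):
1. the held loupe's stylus tip touches the red stud's cap (at least 0.3 N, tip within 12 mm of the cap's centre) (contact force between loupe and red_stud above 0.3 N and horizontal distance between loupe and red_top below 0.012 m and contact force between the fingers and loupe above 1 N), for 0.1 s.
2. the held loupe's stylus tip touches the blue stud's cap (at least 0.3 N, tip within 12 mm of the cap's centre) (contact force between loupe and blue_stud above 0.3 N and horizontal distance between loupe and blue_top below 0.012 m and contact force between the fingers and loupe above 1 N), for 0.1 s.
At the end, for the whole second after the job is handed in: the loupe is still gripped by the fingers and touches nothing else of the setup, at rest, level within 0.1 rad, its lens centre within 14 mm sideways of the carving's middle and within 7 mm of the height of the yellow disc's centre (horizontal distance between lens and rosette_center below 0.014 m and z of lens in the frame of focus_mark between -0.007 and 0.007 m and angle between loupe's own z axis and vertical below 0.1 rad and contact force between the fingers and loupe above 1 N and linear speed of loupe below 0.02 m/s and angular speed of loupe below 0.15 rad/s and contact force between loupe and board below 0.1 N and contact force between loupe and rosette below 0.1 N and contact force between loupe and red_stud below 0.1 N and contact force between loupe and blue_stud below 0.1 N and contact force between loupe and gauge below 0.1 N and contact force between loupe and holder below 0.1 N); the arm keeps its last pose, push and grip.
It fails at once if a stud is pressed with more than 20 N (contact force between loupe and red_stud above 20 N or contact force between loupe and blue_stud above 20 N).
It fails at once if the mounted carving is touched (more than 1 N) (contact force between any of loupe, the arm, the fingers and rosette above 1 N).
It fails at once if the yellow focus disc is shifted by more than 4 mm (distance of focus_mark from where it was at the start of the episode above 0.004 m).
It fails at once if the leaf, pencil, bevel, bulb handle or small block is moved by more than 20 mm (distance of any of leaf, pencil, bevel, bulb, block from where it was at the start of the episode above 0.02 m).
It also fails if it takes over 48 s, if anything falls off the work surface, if the arm or the gripper's body presses on something with over 40 N, if the wrist force passes 120 N, or if a joint passes its speed limit or range.

## Working session

There is one attempt and no reset: what is moved stays moved. The work goes in short steps, Python scripts to look and compute and a tool call to move; the robot and the scene stay as the last step left them, time stands still between calls to the robot, and variables do not carry over. Pictures are saved under pics/ and viewed, and the job is handed in when it is done.

Besides the shell and the picture viewer there is one more tool, called after "Request:" as name(argument=value, ...) on one line, values as JSON. servo_tool: Moves the arm, as the interface text tells. Its arguments: {"type":"object","properties":{"commands":{"type":"array"},"grip_force":{"type":"number"}},"required":["commands"]}

```bash
ls; mkdir -p pics; python3 - <<'E'
from station import arm, viewer, job
import cv2
print(arm.read_state(), arm.grip_depth)
for n in ["side","top","wrist"]:
    s=viewer.snapshot(n); cv2.imwrite(f"pics/{n}0.png",s["color"][:,:,::-1])
    print(n,s["camera_matrix"],s["k1"],s["rvec"],s["tvec"])
E
```

```text
pics
{'clock': 0.0, 'q': array([60.09240243, 30.78131115, -0.25555838, 88.17255514,  0.14733042,
       61.15133055, -4.07813835]), 'dq': array([ 0.00755377, -0.00529711,  0.07702085,  0.0329223 ,  0.07643536,
        0.03532744,  0.0829248 ]), 'joint_efforts': array([ 3.10779687e-04, -5.83409536e+01,  1.04844958e+00, -2.59099799e+01,
        1.22836005e-02,  9.62326652e-03,  4.38706547e-05]), 'position': array([ 285.82239025, -583.05543274,  230.35710676]), 'tcp_rot': array([-9.01047311e+01, -5.59332871e-03, -1.53879654e+02]), 'force': array([0.24993388, 0.36170094, 0.28752342]), 'moment': array([-0.03904243,  0.01589489,  0.02419324]), 'finger_gap': 85.20430740405318} 18.700000000000003
side [[483.74049408   0.         316.56980942]
 [  0.         483.74049408 233.22879373]
 [  0.           0.           1.        ]] -0.052468314975810317 [ 2.12792307 -0.17352496  0.0775041 ] [-536.41657761  126.58058854 1168.57046109]
top [[487.62044208   0.         325.03091577]
 [  0.         487.62044208 240.56493755]
 [  0.           0.           1.        ]] -0.13498923129256263 [ 2.13017026 -2.14006814  0.15387342] [ -15.92414676  524.60749162 1127.83161868]
wrist [[383.0936398    0.         317.84653734]
 [  0.         383.0936398  235.04941821]
 [  0.           0.           1.        ]] -0.02095969766484816 [-2.45010635  1.52670424  0.22468171] [-649.22031347  -37.32900248  378.6760083 ]
```

View pics/side0.png

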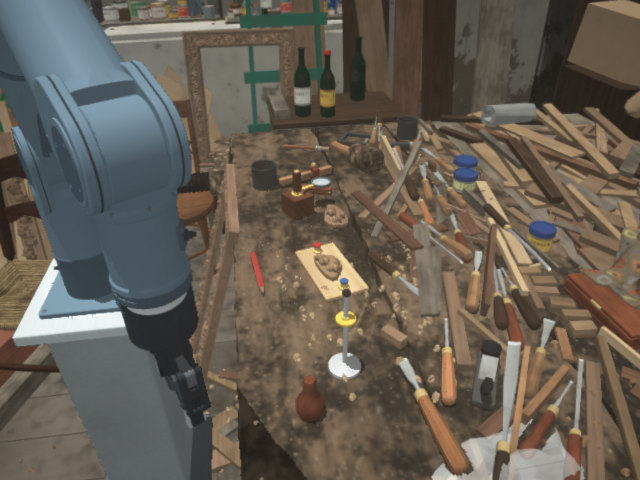

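View pics/top0.png

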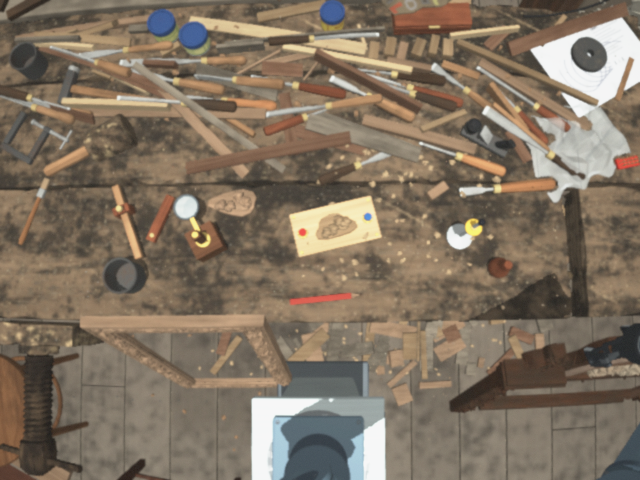

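View pics/wrist0.png

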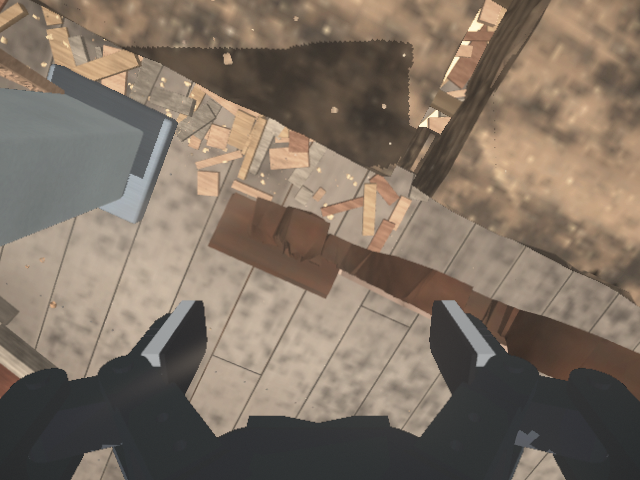

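The side view shows the holder with the loupe at about (298,200), the board at (330,268) and the gauge at (345,340). The top view shows the loupe grip at about (200,238), lens at (187,206), red stud at (303,232), blue stud at (367,216) and the yellow disc at (474,227). I'll zoom in next.

```bash
cat > h.py <<'E'
import numpy as np, cv2
def cam(s):
    R,_=cv2.Rodrigues(np.array(s["rvec"],float)); return R,np.array(s["tvec"],float).ravel(),np.array(s["camera_matrix"]),np.array([s["k1"],0,0,0,0.])
def proj(s,P):
    R,t,K,d=cam(s); return cv2.projectPoints(np.array(P,float).reshape(-1,3),np.array(s["rvec"],float),t,K,d)[0][:,0]
def ray(s,uv):
    R,t,K,d=cam(s); p=cv2.undistortPoints(np.array(uv,float).reshape(-1,1,2),K,d)[:,0]
    D=np.c_[p,np.ones(len(p))]@R; return -R.T@t, D
def atz(s,uv,z):
    c,D=ray(s,uv); z=np.broadcast_to(z,len(D)); return c+D*((z-c[2])/D[:,2])[:,None]
def tri(obs):
    A=np.zeros((3,3));b=np.zeros(3)
    for s,uv in obs:
        c,D=ray(s,[uv]);d=D[0]/np.linalg.norm(D[0]);M=np.eye(3)-np.outer(d,d);A+=M;b+=M@c
    X=np.linalg.solve(A,b); return X,[np.round(proj(s,X)[0]-uv,1) for s,uv in obs]
E
python3 - <<'E'
from station import viewer
import cv2,pickle
S={n:viewer.snapshot(n) for n in ["side","top"]}
pickle.dump(S,open("s0.pkl","wb"))
def crop(n,u0,v0,w,h,f,name):
    c=S[n]["color"][v0:v0+h,u0:u0+w,::-1]; cv2.imwrite(name,cv2.resize(c,None,fx=f,fy=f,interpolation=cv2.INTER_CUBIC))
crop("top",150,180,100,75,8,"pics/t1.png")
crop("top",280,185,110,80,7,"pics/t2.png")
crop("top",430,180,100,75,8,"pics/t3.png")
crop("side",260,150,100,75,8,"pics/s1.png")
crop("side",280,230,100,75,8,"pics/s2.png")
crop("side",290,300,100,80,7,"pics/s3.png")
E
```

```text
(no output)
```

View pics/t1.png

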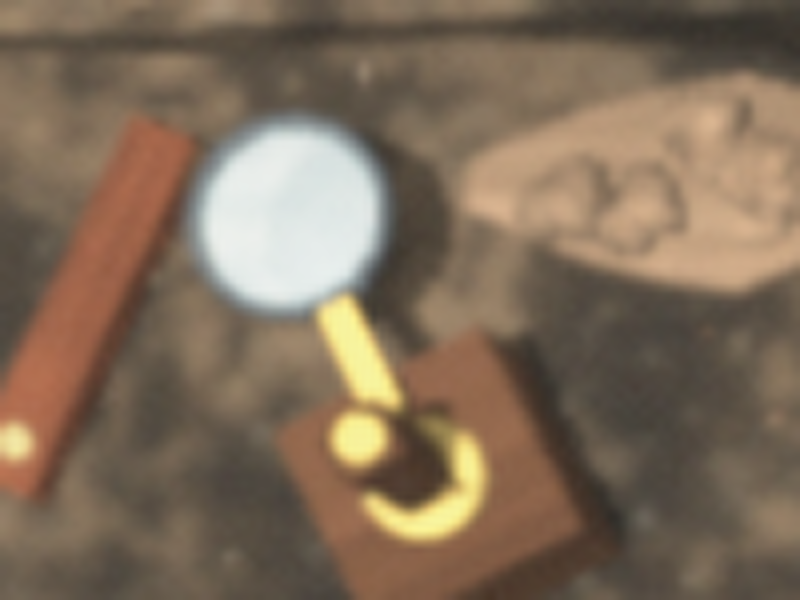

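View pics/t2.png

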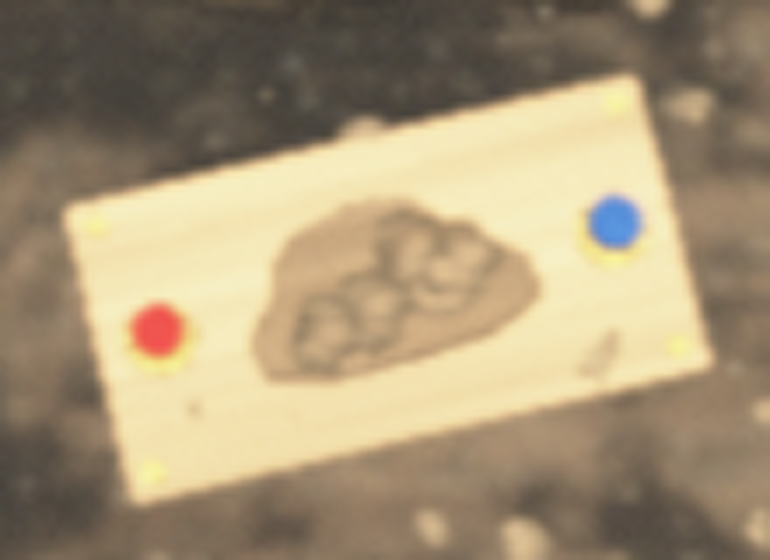

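View pics/t3.png

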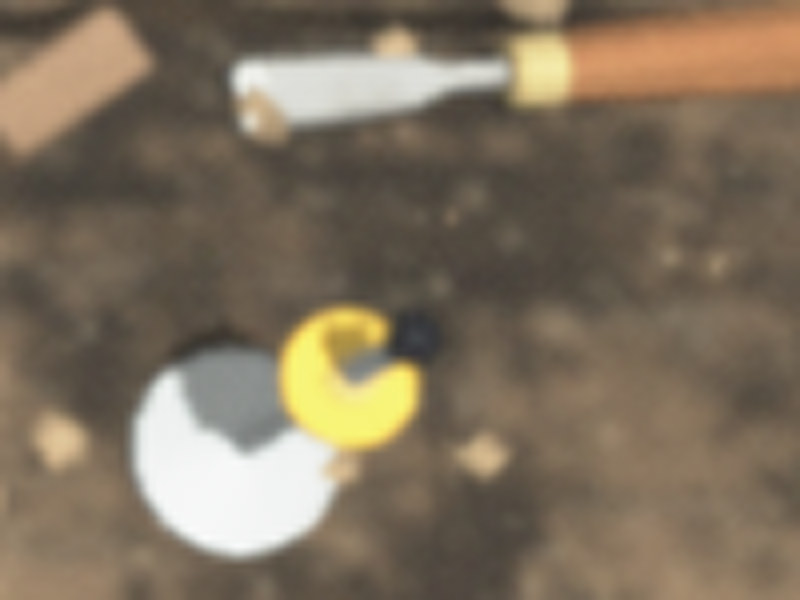

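View pics/s1.png

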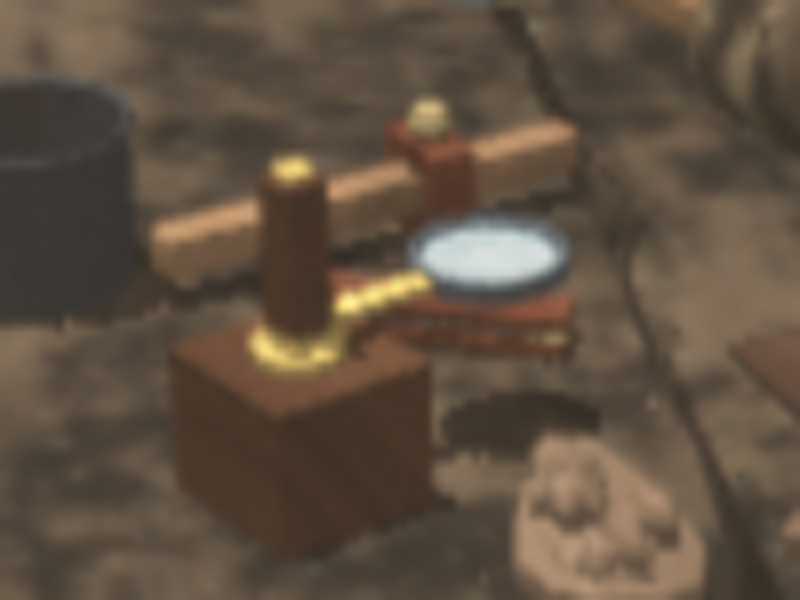

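View pics/s2.png

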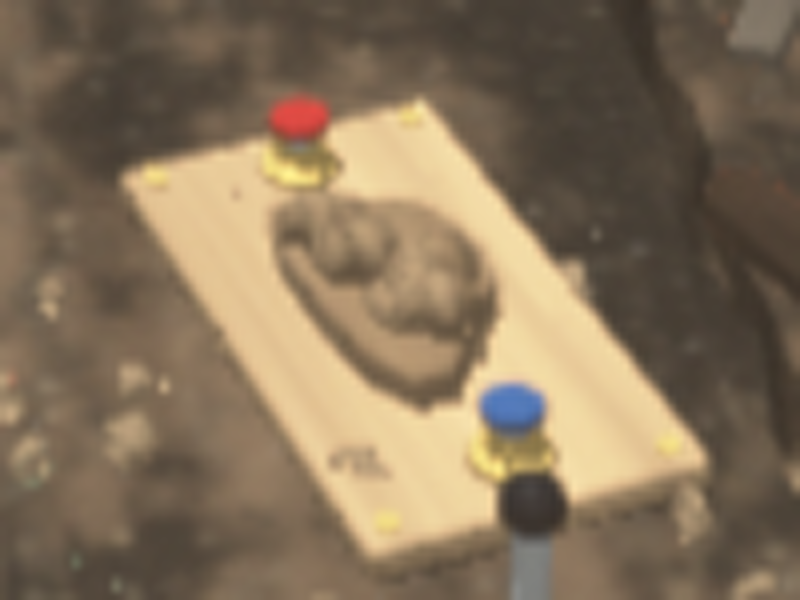

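View pics/s3.png

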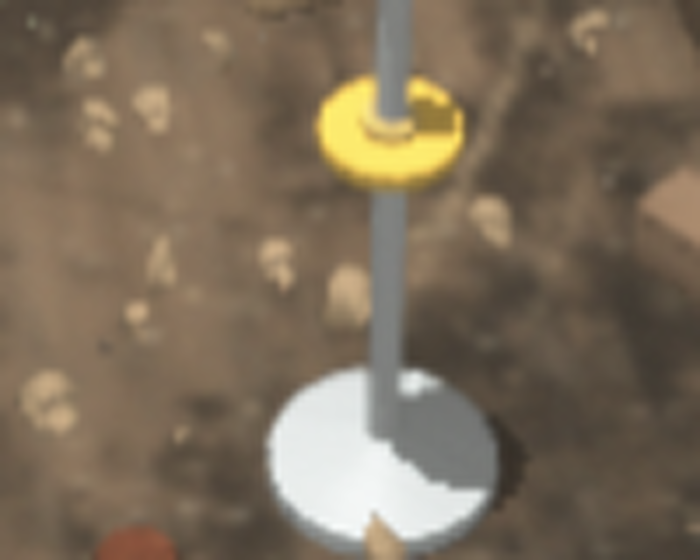

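```bash
python3 - <<'E'
import pickle,numpy as np
from h import *
np.set_printoptions(suppress=True,precision=1)
S=pickle.load(open("s0.pkl","rb"));T=S["top"];D=S["side"]
def px(u0,v0,f,x,y): return np.array([u0+(x+.5)/f-.5,v0+(y+.5)/f-.5])
t1=lambda x,y:px(150,180,8,x,y); t2=lambda x,y:px(280,185,7,x,y); t3=lambda x,y:px(430,180,8,x,y)
s1=lambda x,y:px(260,150,8,x,y); s2=lambda x,y:px(280,230,8,x,y); s3=lambda x,y:px(290,300,7,x,y)
print("griptop",atz(T,[t1(360,437)],133),atz(D,[s1(293,167)],133),tri([(T,t1(360,437)),(D,s1(293,167))]))
print("flange",atz(T,[t1(424,478)],66),atz(D,[s1(297,345)],66))
print("lens",atz(T,[t1(290,212)],72),atz(D,[s1(489,258)],72),tri([(T,t1(290,212)),(D,s1(489,256))]))
c=[t1(480,332),t1(612,547) , t1(283,437)]
print("holder top corners",atz(T,[t1(480,332),t1(585,525),t1(283,437)],60))
print("red",atz(T,[t2(158,330)],33.5),atz(D,[s2(300,119)],33.5),tri([(T,t2(158,330)),(D,s2(300,119))]))
print("blue",atz(T,[t2(614,223)],33.5),atz(D,[s2(513,407)],33.5),tri([(T,t2(614,223)),(D,s2(513,407))]))
b=[t2(65,208),t2(635,75),t2(712,360),t2(135,503)]
B=atz(T,b,12);print("board",B,B.mean(0),[np.linalg.norm(B[i]-B[i-1]) for i in range(4)])
b=[s2(123,178),s2(421,98),s2(707,460),s2(372,548)]
B=atz(D,b,12);print("boardside",B,B.mean(0))
print("disc",tri([(T,t3(350,378)),(D,s3(390,131))]),"foot",atz(T,[t3(238,452)],4),atz(D,[s3(383,457)],4))
X=tri([(T,t3(350,378)),(D,s3(390,131))])[0]
E
```

```text
griptop [[526.1 272.7 133. ]] [[528.7 277.5 133. ]] (array([527. , 272. , 135.4]), [array([ 0. , -0.5]), array([-0.4,  0.1])])
flange [[525.2 272.   66. ]] [[526.6 267.7  66. ]]
lens [[605.1 314.5  72. ]] [[605.9 314.   72. ]] (array([605.5, 314.3,  72.6]), [array([ 0. , -0.2]), array([-0.1,  0. ])])
holder top corners [[570.4 258.1  60. ]
 [511.8 224.4  60. ]
 [538.9 317.2  60. ]]
red [[547.7  37.1  33.5]] [[550.1  34.   33.5]] (array([549.3,  37.2,  31.2]), [array([ 0. , -0.5]), array([-0.5,  0.1])])
blue [[ 584.5 -121.2   33.5]] [[ 587.3 -125.5   33.5]] (array([ 586.7, -121.6,   30.2]), [array([ 0. , -0.6]), array([-0.6,  0.2])])
board [[ 595.6   71.5   12. ]
 [ 642.8 -131.4   12. ]
 [ 539.6 -156.5   12. ]
 [ 490.1   46.2   12. ]] [567.  -42.6  12. ] [np.float64(108.46699872333035), np.float64(208.34406216454235), np.float64(106.16412503591833), np.float64(208.63924688381405)]
boardside [[ 492.8   41.8   12. ]
 [ 596.7   71.4   12. ]
 [ 644.1 -132.9   12. ]
 [ 540.7 -155.3   12. ]] [568.6 -43.8  12. ]
disc (array([ 541.2, -352.9,  127.2]), [array([ 0. , -0.3]), array([-0.4,  0.1])]) foot [[ 539.8 -352.9    4. ]] [[ 542.8 -350.9    4. ]]
```

Both cameras agree:
- Loupe grip is at (526.5, 272) with yaw about 28.2°, and the lens is 89.6 mm from the grip.
- The studs are 163 mm apart (expected 164), with their midpoint at about (567.5, -43).
- The disc is at z of about 127.

Next I'll go above the loupe, with tool yaw -151.8.

Request:
servo_tool(commands=[{"tx": -5.9, "tz": -6.6, "ty": 0}, {"tx": -10, "tz": -11.2}, {"tx": -14, "tz": -15.7}, {"tx": -18, "tz": -20.1}, {"tx": -22, "tz": -24.6}, {"tx": -26, "tz": -29.1}, {"tx": -30, "tz": -33.5}, {"tx": -34, "tz": -38}, {"tx": -38, "tz": -42.5}, {"tx": -41, "tz": -45.8}], grip_force=40)

```text
invalid input
```

Request:
servo_tool(commands=[{"tx": -4, "ty": 0, "tz": -4.5, "wx": 0, "wy": 0, "wz": 0, "grip": 8.5}, {"tx": -8, "ty": 0, "tz": -9, "wx": 0, "wy": 0, "wz": 0, "grip": 8.5}, {"tx": -12, "ty": 0, "tz": -13.4, "wx": 0, "wy": 0, "wz": 0, "grip": 8.5}, {"tx": -16, "ty": 0, "tz": -17.9, "wx": 0, "wy": 0, "wz": 0, "grip": 8.5}, {"tx": -20, "ty": 0, "tz": -22.4, "wx": 0, "wy": 0, "wz": 0, "grip": 8.5}, {"tx": -24, "ty": 0, "tz": -26.8, "wx": 0, "wy": 0, "wz": 0, "grip": 8.5}, {"tx": -28, "ty": 0, "tz": -31.3, "wx": 0, "wy": 0, "wz": 0, "grip": 8.5}, {"tx": -32, "ty": 0, "tz": -35.8, "wx": 0, "wy": 0, "wz": 0, "grip": 8.5}, {"tx": -36, "ty": 0, "tz": -40.2, "wx": 0, "wy": 0, "wz": 0, "grip": 8.5}, {"tx": -40, "ty": 0, "tz": -44.7, "wx": 0, "wy": 0, "wz": 0, "grip": 8.5}], grip_force=40)

```text
clock: 1.5
position: [448.9, -4.5, 231.6]
tcp_rot: [-90.0, 0.0, -153.9]
force: [1.1, -0.6, 0.2]
finger_gap: 84.8
```

Request:
servo_tool(commands=[{"tx": -4, "ty": 0.5, "tz": -4.5, "wx": 0, "wy": -0.5, "wz": 0, "grip": 8.5}, {"tx": -8, "ty": 1, "tz": -9, "wx": 0, "wy": -1, "wz": 0, "grip": 8.5}, {"tx": -12, "ty": 1.5, "tz": -13.4, "wx": 0, "wy": -1.5, "wz": 0, "grip": 8.5}, {"tx": -15.5, "ty": 2, "tz": -17.4, "wx": 0, "wy": -2.1, "wz": 0, "grip": 8.5}, {"tx": -18, "ty": 2.5, "tz": -20.2, "wx": 0, "wy": -2.1, "wz": 0, "grip": 8.5}, {"tx": -19.1, "ty": 2.7, "tz": -21.4, "wx": 0, "wy": -2.1, "wz": 0, "grip": 8.5}, {"tx": -19.1, "ty": 2.7, "tz": -21.4, "wx": 0, "wy": -2.1, "wz": 0, "grip": 8.5}])

```text
clock: 2.38
position: [525.6, 270.2, 204.0]
tcp_rot: [-90.0, -0.0, -151.7]
force: [-1.0, -0.7, 0.0]
finger_gap: 84.9
```

```bash
python3 - <<'E'
from station import arm, viewer
import cv2,pickle
from h import *
st=arm.read_state();print(st['position'],st['tcp_rot'],st['force'],st['q'])
W=viewer.snapshot("wrist");pickle.dump(W,open("w1.pkl","wb"))
im=W["color"][:,:,::-1].copy()
cv2.imwrite("pics/w1.png",im)
for P in [(526.5,272,134),(605.5,314.3,72),(526.5,272,66),(549,36,33.5)]: print(P,proj(W,[P]))
E
```

```text
[525.60623062 270.16956801 203.95712558] [-8.99997796e+01 -4.10857923e-02 -1.51732828e+02] [-0.99958872 -0.74588143  0.01854758] [ -14.03149009   28.74591456  -23.7381547    97.75766626   13.44123497
   56.35967516 -104.39935524]
(526.5, 272, 134) [[315.80460366 247.85060729]]
(605.5, 314.3, 72) [[316.3009646   92.42734978]]
(526.5, 272, 66) [[316.2112169  219.07635237]]
(549, 36, 33.5) [[555.69904828 308.10461702]]
```

View pics/w1.png

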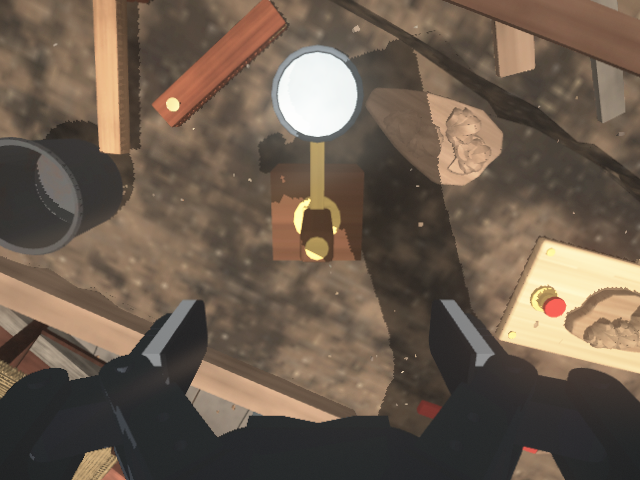

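The wrist picture puts the grip top at (317,248) and the lens at (317,92), against predicted (316,248) and (316,92). The brass arm is vertical in the image, so the yaw is aligned. I'll descend now and then grip.

Request:
servo_tool(commands=[{"tx": -0.15, "ty": 3, "tz": -0.1, "wx": 0, "wy": 0, "wz": 0, "grip": 8.5}, {"tx": -0.15, "ty": 6, "tz": -0.1, "wx": 0, "wy": 0, "wz": 0, "grip": 8.5}, {"tx": -0.15, "ty": 8.5, "tz": -0.1, "wx": 0, "wy": 0, "wz": 0, "grip": 8.5}, {"tx": -0.15, "ty": 10.5, "tz": -0.1, "wx": 0, "wy": 0, "wz": 0, "grip": 6}, {"tx": -0.15, "ty": 11.8, "tz": -0.1, "wx": 0, "wy": 0, "wz": 0, "grip": 5}, {"tx": -0.15, "ty": 11.8, "tz": -0.1, "wx": 0, "wy": 0, "wz": 0, "grip": 4}])

```text
clock: 3.18
position: [526.4, 270.9, 85.7]
tcp_rot: [-90.0, -0.1, -151.8]
force: [-0.4, 0.5, 0.3]
finger_gap: 40.2
```

Request:
servo_tool(commands=[{"tx": 0, "ty": 0, "tz": 0, "wx": 0, "wy": 0, "wz": 0, "grip": 3}, {"tx": 0, "ty": 0, "tz": 0, "wx": 0, "wy": 0, "wz": 0, "grip": 2.5}, {"tx": 0, "ty": 0, "tz": 0, "wx": 0, "wy": 0, "wz": 0, "grip": 2.2}, {"tx": 0, "ty": 0, "tz": 0, "wx": 0, "wy": 0, "wz": 0, "grip": 1}, {"tx": 0, "ty": 0, "tz": 0, "wx": 0, "wy": 0, "wz": 0, "grip": 0.5}, {"tx": 0, "ty": 0, "tz": 0, "wx": 0, "wy": 0, "wz": 0, "grip": 0.5}, {"tx": 0, "ty": 0, "tz": 0, "wx": 0, "wy": 0, "wz": 0, "grip": 0.5}, {"tx": 0, "ty": 0, "tz": 0, "wx": 0, "wy": 0, "wz": 0, "grip": 0.5}], grip_force=50)

```text
clock: 4.18
position: [527.0, 271.9, 86.8]
tcp_rot: [-90.0, 0.1, -151.8]
force: [-0.8, -1.1, 6.5]
finger_gap: 19.5
```

Gripped, with an opening of 19.5 mm. Now I'll lift straight up.

Request:
servo_tool(commands=[{"tx": 0, "ty": -1, "tz": 0, "wx": 0, "wy": 0, "wz": 0, "grip": 0.5}, {"tx": 0, "ty": -2.5, "tz": 0, "wx": 0, "wy": 0, "wz": 0, "grip": 0.5}, {"tx": 0, "ty": -4, "tz": 0, "wx": 0, "wy": 0, "wz": 0, "grip": 0.5}, {"tx": 0, "ty": -5.5, "tz": 0, "wx": 0, "wy": 0, "wz": 0, "grip": 0.5}, {"tx": 0, "ty": -7, "tz": 0, "wx": 0, "wy": 0, "wz": 0, "grip": 0.5}, {"tx": 0, "ty": -8, "tz": 0, "wx": 0, "wy": 0, "wz": 0, "grip": 0.5}, {"tx": 0, "ty": -8, "tz": 0, "wx": 0, "wy": 0, "wz": 0, "grip": 0.5}, {"tx": 0, "ty": -8, "tz": 0, "wx": 0, "wy": 0, "wz": 0, "grip": 0.5}])

```text
clock: 5.18
position: [526.3, 271.4, 165.8]
tcp_rot: [-90.0, -0.1, -151.8]
force: [0.1, -0.7, -2.2]
finger_gap: 19.6
```

```bash
cat > look.py <<'E'
import sys,cv2,pickle
from station import arm, viewer
st=arm.read_state();print(st['position'],st['tcp_rot'],st['force'],st['finger_gap'])
tag=sys.argv[1]
S={}
for a in sys.argv[2:]:
    n,*c=a.split(","); s=S.setdefault(n,None) or viewer.snapshot(n); S[n]=s
    im=s["color"][:,:,::-1]
    if c:
        u,v,w,h,f=map(int,c); im=cv2.resize(im[v:v+h,u:u+w],None,fx=f,fy=f,interpolation=cv2.INTER_CUBIC)
    cv2.imwrite(f"pics/{tag}_{n}.png",im)
pickle.dump(S,open(tag+".pkl","wb"))
E
python3 look.py l1 side,250,120,130,100,6 wrist
```

```text
[526.31974991 271.35980086 165.79539483] [-8.99959468e+01 -5.46792279e-02 -1.51782592e+02] [ 0.1227759  -0.69453894 -2.20711629] 19.568081859827178
```

View pics/l1_side.png

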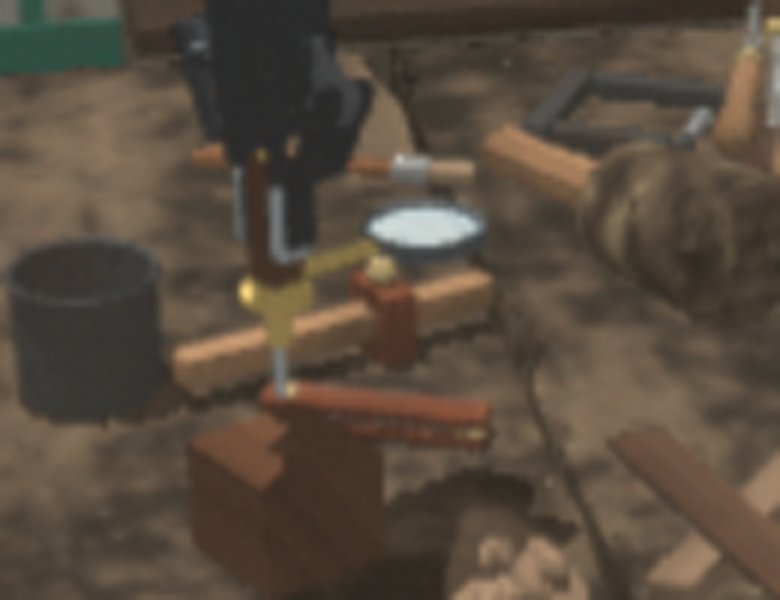

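View pics/l1_wrist.png

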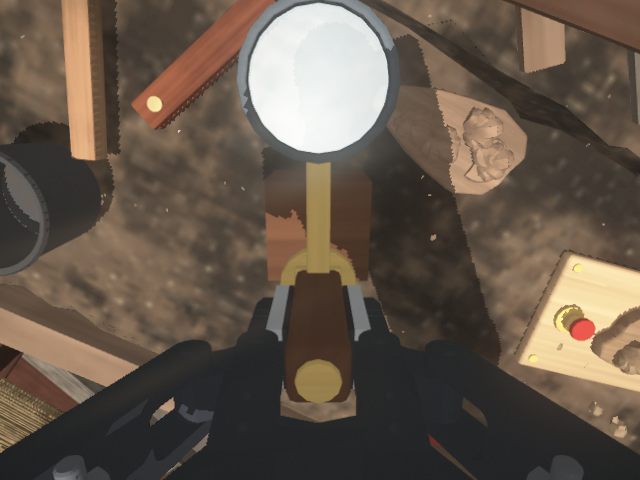

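The loupe is out of the holder. In the side crop the stylus tip is at (280,390), clear above the block; in the wrist view the lens centre is at (319,78). I'll check the tilt next.

```bash
python3 - <<'E'
import pickle
from h import *
np.set_printoptions(suppress=True,precision=1)
S=pickle.load(open("l1.pkl","rb"));W=S["wrist"];D=S["side"]
px=lambda x,y:[250+(x+.5)/6-.5,120+(y+.5)/6-.5]
tip=px(280,390);lens=px(424,228)
a=np.radians(28.2);u=np.array([np.cos(a),np.sin(a),0]);P=np.array([526.8,271.8,88])
L=P+88*u+[0,0,64]
print("pred lens px W,D",proj(W,L),proj(D,L),"obs",(319,78),lens)
print("pred tip D",proj(D,P),tip)
print("tip from D at plane x..", atz(D,[tip],88), "lens tri",tri([(W,np.array([319,78.])),(D,np.array(lens))]), L)
E
```

```text
pred lens px W,D [[317.6  77.7]] [[320.  157.5]] obs (319, 78) [320.25, 157.58333333333334]
pred tip D [[296.3 185.4]] [296.25, 184.58333333333331]
tip from D at plane x.. [[527.2 276.8  88. ]] lens tri (array([604.8, 312.8, 151.9]), [array([ 0.4, -0.6]), array([-0.1,  0. ])]) [604.4 313.4 152. ]
```

Request:
servo_tool(commands=[{"tx": 1.5, "ty": 0, "tz": 3.6, "wx": 0, "wy": 0, "wz": 0, "grip": 0.5}, {"tx": 3.4, "ty": 0, "tz": 8, "wx": 0, "wy": 0, "wz": 0, "grip": 0.5}, {"tx": 5.3, "ty": 0, "tz": 12.5, "wx": 0, "wy": 0, "wz": 0, "grip": 0.5}, {"tx": 7.2, "ty": 0, "tz": 17, "wx": 0, "wy": 0, "wz": 0, "grip": 0.5}, {"tx": 8.5, "ty": 0, "tz": 20.2, "wx": 0, "wy": 0, "wz": 0, "grip": 0.5}, {"tx": 9.15, "ty": 0, "tz": 21.8, "wx": 0, "wy": 0, "wz": 0, "grip": 0.5}, {"tx": 9.15, "ty": 1.5, "tz": 21.8, "wx": 0, "wy": 0, "wz": 0, "grip": 0.5}, {"tx": 9.15, "ty": 3, "tz": 21.8, "wx": 0, "wy": 0, "wz": 0, "grip": 0.5}, {"tx": 9.15, "ty": 4, "tz": 21.8, "wx": 0, "wy": 0, "wz": 0, "grip": 0.5}, {"tx": 9.15, "ty": 4.5, "tz": 21.8, "wx": 0, "wy": 0, "wz": 0, "grip": 0.5}])

```text
clock: 6.52
position: [548.5, 37.4, 120.1]
tcp_rot: [-90.1, -0.1, -151.7]
force: [0.1, 0.5, -1.6]
finger_gap: 19.5
```

```bash
python3 look.py r1 side,270,200,100,75,8 top,270,180,110,80,7 wrist
```

```text
[548.45810973  37.39426912 120.14546891] [-9.00580242e+01 -6.77872494e-02 -1.51681073e+02] [ 0.07096167  0.48481399 -1.58494346] 19.46201545617065
```

View pics/r1_side.png

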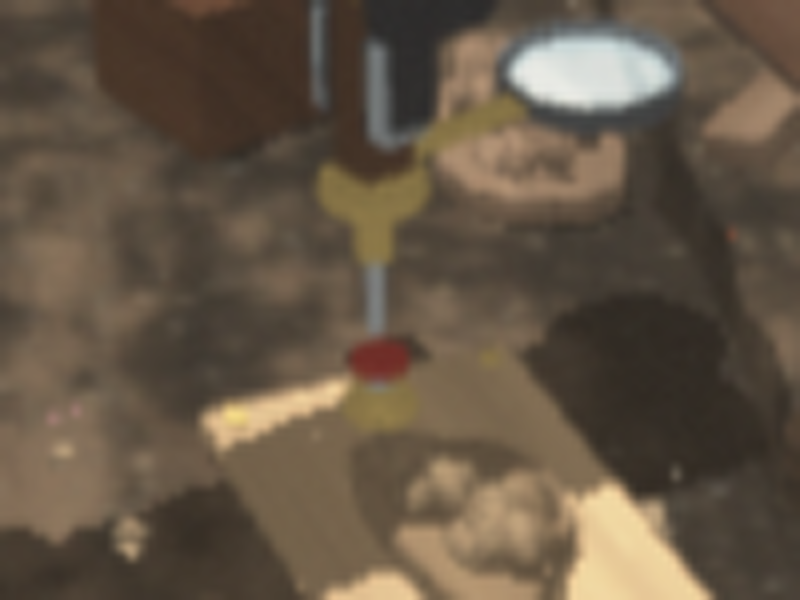

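View pics/r1_wrist.png

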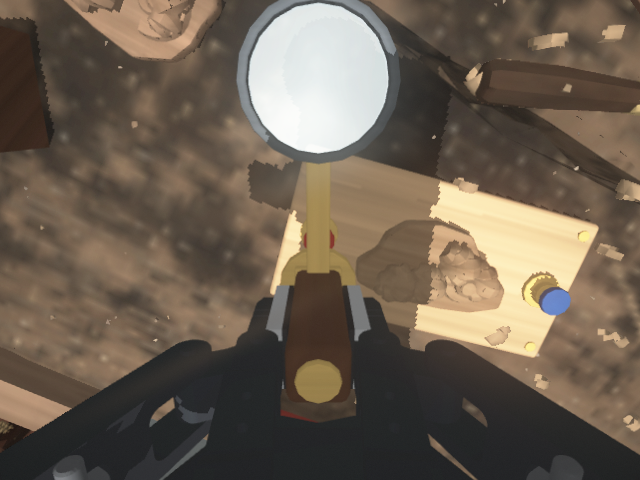

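In the side crop the tip is at (376,332), directly above the red cap at (380,357). I'll descend slowly.

Request:
servo_tool(commands=[{"tx": 0, "ty": 0.5, "tz": 0, "wx": 0, "wy": 0, "wz": 0, "grip": 0.5}, {"tx": 0, "ty": 0.7, "tz": 0, "wx": 0, "wy": 0, "wz": 0, "grip": 0.5}, {"tx": 0, "ty": 0.9, "tz": 0, "wx": 0, "wy": 0, "wz": 0, "grip": 0.5}, {"tx": 0, "ty": 1.0, "tz": 0, "wx": 0, "wy": 0, "wz": 0, "grip": 0.5}, {"tx": 0, "ty": 1.0, "tz": 0, "wx": 0, "wy": 0, "wz": 0, "grip": 0.5}, {"tx": 0, "ty": 1.0, "tz": 0, "wx": 0, "wy": 0, "wz": 0, "grip": 0.5}])

```text
clock: 7.42
position: [549.2, 36.2, 111.4]
tcp_rot: [-90.0, 0.0, -151.8]
force: [-0.6, 1.2, -0.9]
finger_gap: 19.2
```

```bash
python3 look.py r2 side,270,200,100,75,8
```

```text
[549.15277699  36.24216581 111.38265881] [-8.99945096e+01  5.20671409e-03 -1.51784088e+02] [-0.55513132  1.19661654 -0.92033781] 19.2366261154901
```

View pics/r2_side.png

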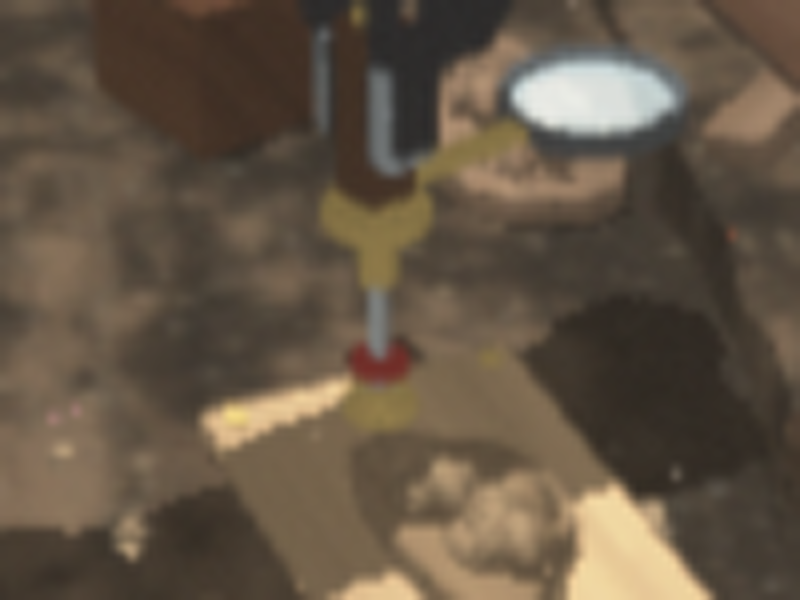

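The cap has dropped slightly, from row 357 to about 362, with the tip at its centre. The force reading is too noisy to be sure, so I'll press 1.5 mm more.

Request:
servo_tool(commands=[{"tx": 0, "ty": 0.1, "tz": 0, "wx": 0, "wy": 0, "wz": 0, "grip": 0.5}, {"tx": 0, "ty": 0.15, "tz": 0, "wx": 0, "wy": 0, "wz": 0, "grip": 0.5}, {"tx": 0, "ty": 0.15, "tz": 0, "wx": 0, "wy": 0, "wz": 0, "grip": 0.5}, {"tx": 0, "ty": 0.15, "tz": 0, "wx": 0, "wy": 0, "wz": 0, "grip": 0.5}])

```text
clock: 7.98
position: [549.2, 36.3, 109.8]
tcp_rot: [-90.0, 0.0, -151.8]
force: [-0.8, -0.8, -0.0]
finger_gap: 19.6
```

```bash
python3 look.py r3 side,270,200,100,75,8; python3 -c "
from station import arm
print(arm.read_state()['force'])"
```

```text
[549.16627798  36.25387728 109.83944775] [-8.99959645e+01  6.13058711e-03 -1.51787056e+02] [-0.78368658 -0.75855607 -0.00204774] 19.57682332272316
[ 0.43846303 -0.38576148  0.52488948]
```

View pics/r3_side.png

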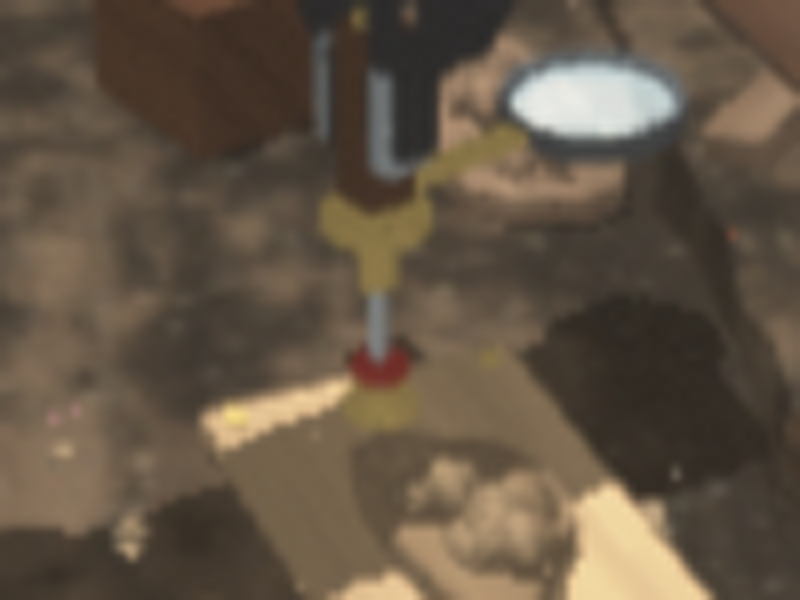

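The cap is pressed further and the force has risen by about 2 N since contact. Now I'll go up, across to blue and down.

Request:
servo_tool(commands=[{"tx": 0, "ty": -1.5, "tz": 0, "wx": 0, "wy": 0, "wz": 0, "grip": 0.5}, {"tx": 0, "ty": -4, "tz": 0, "wx": 0, "wy": 0, "wz": 0, "grip": 0.5}, {"tx": 0.4, "ty": -5, "tz": 1.5, "wx": 0, "wy": 0, "wz": 0, "grip": 0.5}, {"tx": 1.4, "ty": -5, "tz": 5.2, "wx": 0, "wy": 0, "wz": 0, "grip": 0.5}, {"tx": 2.5, "ty": -5, "tz": 9.3, "wx": 0, "wy": 0, "wz": 0, "grip": 0.5}, {"tx": 3.5, "ty": -5, "tz": 13, "wx": 0, "wy": 0, "wz": 0, "grip": 0.5}, {"tx": 4.2, "ty": -5, "tz": 15.7, "wx": 0, "wy": 0, "wz": 0, "grip": 0.5}, {"tx": 4.2, "ty": -4, "tz": 15.7, "wx": 0, "wy": 0, "wz": 0, "grip": 0.5}, {"tx": 4.2, "ty": -2, "tz": 15.7, "wx": 0, "wy": 0, "wz": 0, "grip": 0.5}, {"tx": 4.2, "ty": -1.2, "tz": 15.7, "wx": 0, "wy": 0, "wz": 0, "grip": 0.5}])

```text
clock: 9.28
position: [584.7, -120.5, 119.6]
tcp_rot: [-90.2, -0.1, -151.7]
force: [-0.4, -0.1, -1.5]
finger_gap: 19.4
```

```bash
python3 look.py b1 side,290,230,100,75,8 top,310,170,120,90,6 wrist
```

```text
[ 584.74943019 -120.54973149  119.58967609] [-9.01503251e+01 -1.42859823e-01 -1.51678420e+02] [-0.39293507 -0.1312286  -1.47340637] 19.367604067776487
```

View pics/b1_side.png

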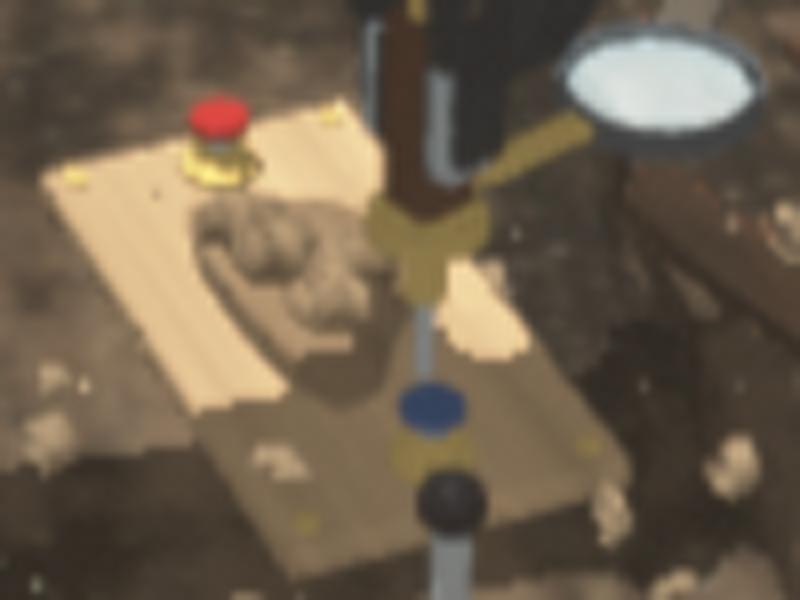

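View pics/b1_wrist.png

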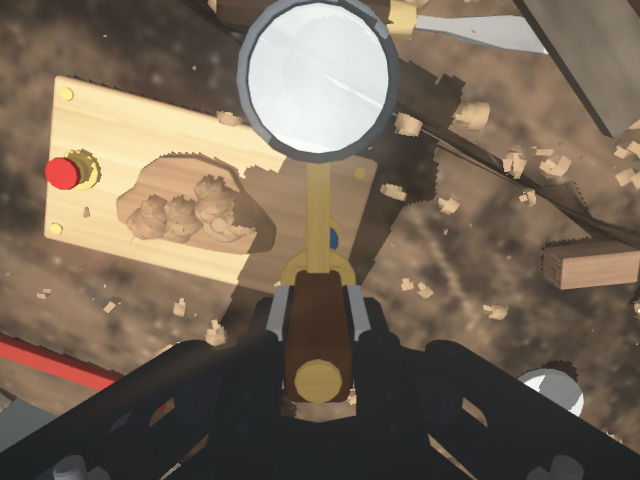

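The side crop shows the tip at (425,378) and the blue cap at (432,407). That's about 2 mm off, mostly servo lag, so I'll add 1 mm and descend.

Request:
servo_tool(commands=[{"tx": 0, "ty": 0.4, "tz": 0.1, "wx": 0, "wy": 0, "wz": 0, "grip": 0.5}, {"tx": 0, "ty": 0.7, "tz": 0.1, "wx": 0, "wy": 0, "wz": 0, "grip": 0.5}, {"tx": 0, "ty": 0.9, "tz": 0.1, "wx": 0, "wy": 0, "wz": 0, "grip": 0.5}, {"tx": 0, "ty": 1.1, "tz": 0.1, "wx": 0, "wy": 0, "wz": 0, "grip": 0.5}, {"tx": 0, "ty": 1.2, "tz": 0.1, "wx": 0, "wy": 0, "wz": 0, "grip": 0.5}, {"tx": 0, "ty": 1.2, "tz": 0.1, "wx": 0, "wy": 0, "wz": 0, "grip": 0.5}, {"tx": 0, "ty": 1.2, "tz": 0.1, "wx": 0, "wy": 0, "wz": 0, "grip": 0.5}, {"tx": 0, "ty": 1.2, "tz": 0.1, "wx": 0, "wy": 0, "wz": 0, "grip": 0.5}])

```text
clock: 10.42
position: [586.9, -122.8, 109.9]
tcp_rot: [-90.0, 0.0, -151.8]
force: [0.1, 0.0, 0.9]
finger_gap: 19.6
```

```bash
python3 look.py b2 side,290,230,100,75,8 wrist; python3 -c "
from station import arm
print(arm.read_state()['force'])"
```

```text
[ 586.86870559 -122.81799744  109.90108177] [-8.99922217e+01  8.54767580e-03 -1.51782275e+02] [0.1004994  0.01626164 0.86954825] 19.574408361111068
[0.21319622 0.70329617 0.81680205]
```

View pics/b2_side.png

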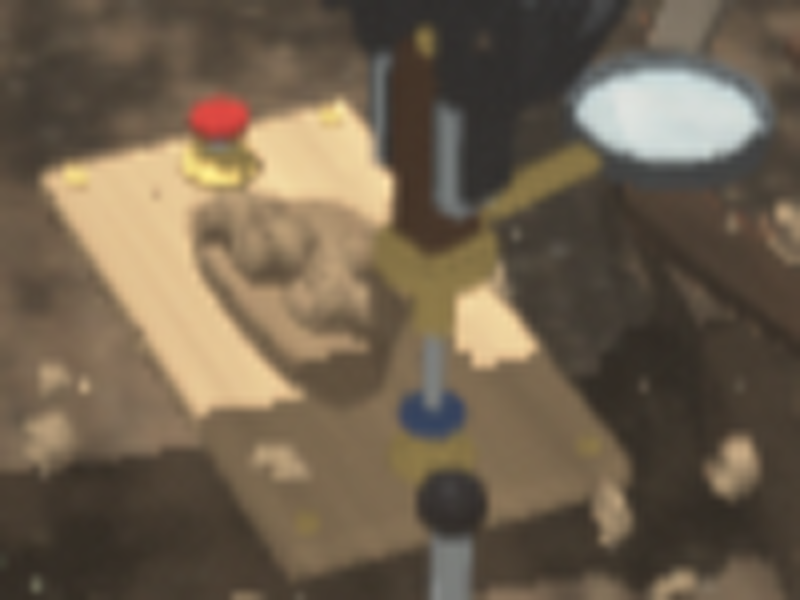

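View pics/b2_wrist.png

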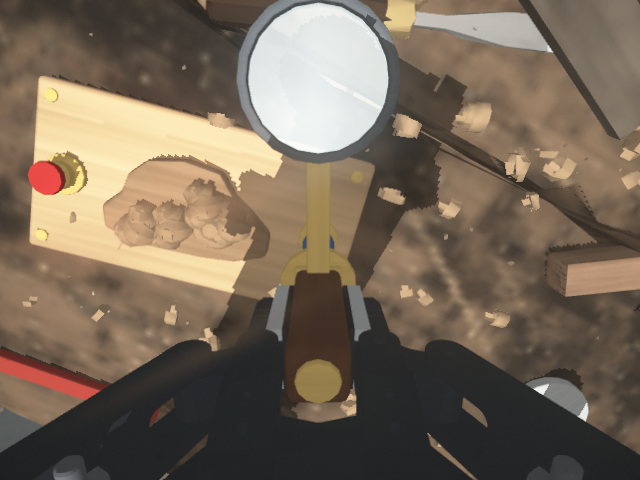

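Blue is pressed: the cap is lower, at row 412, the tip is centred and the force is about +2.3 N. Next I'll rise and stop where the wrist camera can see the gauge disc, to refine its height.

Request:
servo_tool(commands=[{"tx": 0, "ty": -1.5, "tz": 0, "wx": 0, "wy": 0, "wz": 0, "grip": 0.5}, {"tx": 0, "ty": -4, "tz": 0, "wx": 0, "wy": 0, "wz": 0, "grip": 0.5}, {"tx": 1, "ty": -6.5, "tz": 0, "wx": 0, "wy": 0, "wz": 0, "grip": 0.5}, {"tx": 4, "ty": -7, "tz": -0.2, "wx": 0, "wy": 0, "wz": 0, "grip": 0.5}, {"tx": 8, "ty": -7, "tz": -0.3, "wx": 0, "wy": 0, "wz": 0, "grip": 0.5}, {"tx": 12, "ty": -7, "tz": -0.4, "wx": 0, "wy": 0, "wz": 0, "grip": 0.5}, {"tx": 15.5, "ty": -7, "tz": -0.6, "wx": 0, "wy": 0, "wz": 0, "grip": 0.5}, {"tx": 17.5, "ty": -7, "tz": -0.6, "wx": 0, "wy": 0, "wz": 0, "grip": 0.5}, {"tx": 17.5, "ty": -7, "tz": -0.6, "wx": 0, "wy": 0, "wz": 0, "grip": 0.5}, {"tx": 17.5, "ty": -7, "tz": -0.6, "wx": 0, "wy": 0, "wz": 0, "grip": 0.5}])

```text
clock: 11.78
position: [431.3, -199.6, 180.2]
tcp_rot: [-90.0, 0.1, -151.7]
force: [0.9, -0.3, -1.6]
finger_gap: 19.6
```

```bash
python3 look.py g1 wrist side top
```

```text
[ 431.30660184 -199.63514682  180.24469594] [-8.99586916e+01  9.41721997e-02 -1.51716064e+02] [ 0.87393887 -0.3038428  -1.61443268] 19.553783661194803
```

View pics/g1_wrist.png

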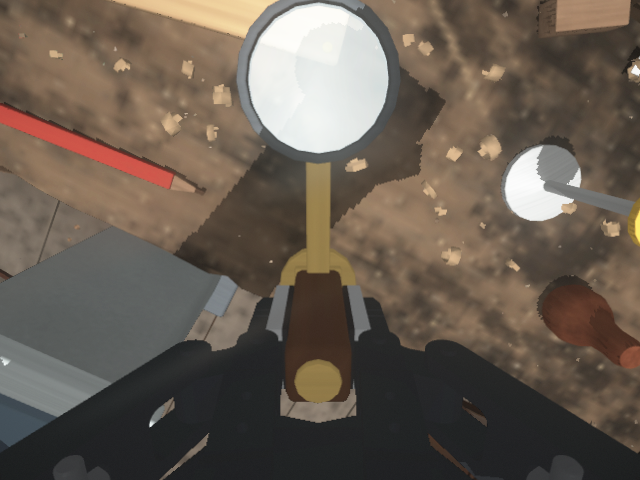

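View pics/g1_side.png

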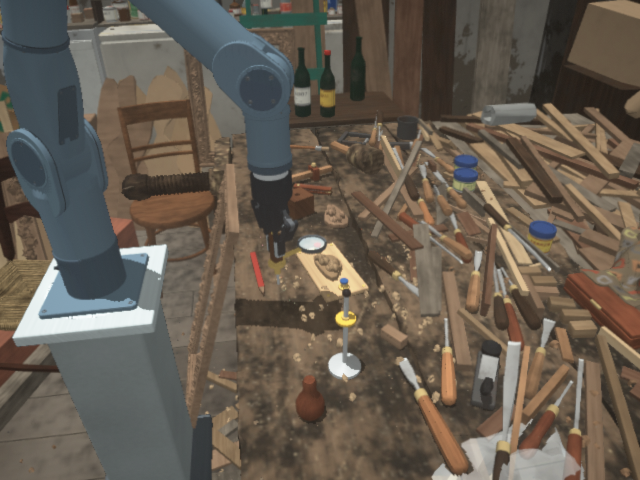

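The disc is just cut off at the right edge, at about (637,222). I'll shift 4 cm towards it.

Request:
servo_tool(commands=[{"tx": 0, "ty": 0, "tz": 2, "wx": 0, "wy": 0, "wz": 0, "grip": 0.5}, {"tx": 0, "ty": 0, "tz": 4, "wx": 0, "wy": 0, "wz": 0, "grip": 0.5}, {"tx": 0, "ty": 0, "tz": 4, "wx": 0, "wy": 0, "wz": 0, "grip": 0.5}, {"tx": 0, "ty": 0, "tz": 4, "wx": 0, "wy": 0, "wz": 0, "grip": 0.5}])

```text
clock: 12.42
position: [448.6, -234.4, 179.5]
tcp_rot: [-90.1, -0.0, -151.7]
force: [0.4, 1.1, -0.8]
finger_gap: 19.4
```

```bash
python3 look.py g2 wrist,480,120,160,120,5
```

```text
[ 448.57961248 -234.42890947  179.49604538] [-9.00634172e+01 -1.17033550e-02 -1.51725360e+02] [ 0.36094331  1.11878211 -0.75065954] 19.449747031881596
```

View pics/g2_wrist.png

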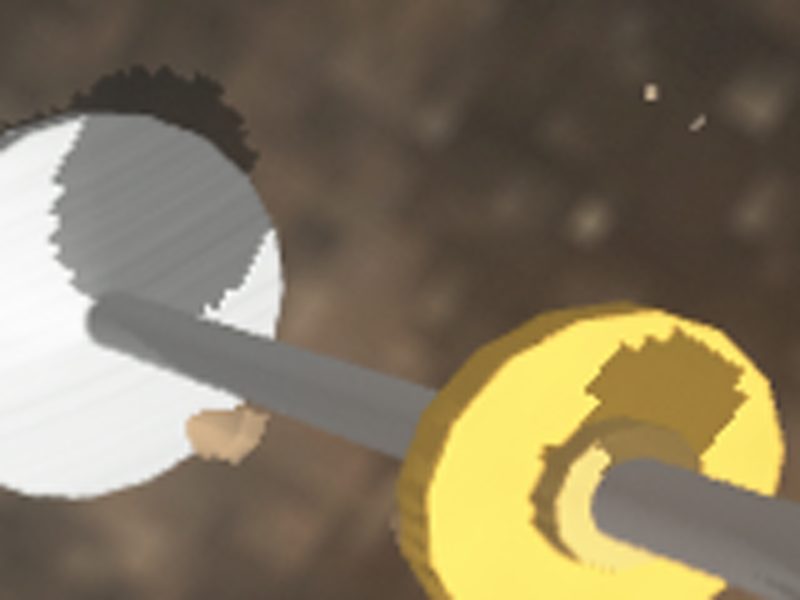

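```bash
python3 - <<'E'
import pickle
from h import *
from scipy.optimize import least_squares
np.set_printoptions(suppress=True,precision=1)
W=pickle.load(open("g2.pkl","rb"))["wrist"];S=pickle.load(open("s0.pkl","rb"));T=S["top"];D=S["side"]
W1=pickle.load(open("g1.pkl","rb"))["wrist"]
w=lambda x,y:np.array([480+(x+.5)/5-.5,120+(y+.5)/5-.5])
top=[w(*p) for p in [(427,500),(468,415),(515,360),(700,320),(750,357),(775,395),(783,440),(440,565),(725,585)]]
foot=[w(*p) for p in [(270,228),(284,290),(75,495),(150,485),(100,113),(160,118)]]
th=np.linspace(0,2*np.pi,721)
def circ(s,x,y,z,r): return proj(s,np.c_[x+r*np.cos(th),y+r*np.sin(th),np.full_like(th,z)])
def dist(s,pts,*a):
    C=circ(s,*a); return [np.min(np.linalg.norm(C-p,axis=1))*np.sign(np.linalg.norm(p-C.mean(0))-np.linalg.norm(C[np.argmin(np.linalg.norm(C-p,axis=1))]-C.mean(0))) for p in pts]
px=lambda u0,v0,f,x,y:np.array([u0+(x+.5)/f-.5,v0+(y+.5)/f-.5])
dT=px(430,180,8,350,378);dD=px(290,300,7,390,131)
f=lambda p:np.r_[dist(W,top,p[0],p[1],p[2]+3,19)]
r=least_squares(f,[541,-353,127],diff_step=1e-3);print("wrist disc only",r.x,f(r.x))
f2=lambda p:np.r_[dist(W,top,p[0],p[1],p[2]+3,19),dist(W,foot,p[0],p[1],p[3],32)]
r=least_squares(f2,[541,-353,127,8],diff_step=1e-3);print("wrist disc+foot",r.x,f2(r.x))
for ww in (.3,1):
  f3=lambda p:np.r_[f2(p),ww*(proj(T,p[:3])[0]-dT),ww*(proj(D,p[:3])[0]-dD)]
  r=least_squares(f3,[541,-353,127,8],diff_step=1e-3);print("all",r.x,f3(r.x)[-4:])
for A in (W,):
  wc=np.mean([top[0],top[-3]],0)
print(tri([(T,dT),(W,proj(W,[r.x[:3]])[0])]),tri([(D,dD),(W,proj(W,[r.x[:3]])[0])]))
E
```

```text
wrist disc only [ 541.8 -357.   121.3] [ 1.  -0.8 -0.2  0.3 -0.2  0.1 -0.2 -0.4 -0.1]
wrist disc+foot [ 541.6 -356.6  121.8    1.8] [ 0.9 -0.8 -0.2  0.3 -0.3  0.1 -0.2 -0.5 -0.2 -1.   0.2 -0.2  1.3  0.8
  0.6]
all [ 541.4 -355.7  123.     3.4] [ 0.2 -0.  -0.   0.9]
all [ 541.  -354.2  125.1    5.9] [ 0.3 -0.1 -0.4  1.5]
(array([ 540.6, -353. ,  126.5]), [array([ 0., -0.]), array([-0.2,  0.1])]) (array([ 541.3, -352.7,  127.1]), [array([-0.3,  0.1]), array([ 1. , -0.9])])
```

The wrist-only fit gives about 122 and the side plus top views give 127. I'll take one more wrist view with different parallax to settle it; there is time.

Request:
servo_tool(commands=[{"tx": 0, "ty": -4, "tz": 0, "wx": 0, "wy": 0, "wz": 0, "grip": 0.5}, {"tx": 0, "ty": -8, "tz": 0, "wx": 0, "wy": 0, "wz": 0, "grip": 0.5}, {"tx": 2, "ty": -8, "tz": 2, "wx": 0, "wy": 0, "wz": 0, "grip": 0.5}, {"tx": 3.6, "ty": -8, "tz": 3.8, "wx": 0, "wy": 0, "wz": 0, "grip": 0.5}, {"tx": 3.6, "ty": -8, "tz": 3.8, "wx": 0, "wy": 0, "wz": 0, "grip": 0.5}, {"tx": 3.6, "ty": -8, "tz": 3.8, "wx": 0, "wy": 0, "wz": 0, "grip": 0.5}, {"tx": 3.6, "ty": -8, "tz": 3.8, "wx": 0, "wy": 0, "wz": 0, "grip": 0.5}])

```text
clock: 13.35
position: [435.3, -284.6, 259.7]
tcp_rot: [-90.0, 0.0, -151.7]
force: [0.1, 0.3, -1.6]
finger_gap: 19.2
```

```bash
python3 look.py g3 wrist; python3 - <<'E'
import pickle,cv2
from h import *
W=pickle.load(open("g3.pkl","rb"))["wrist"]
p=proj(W,[(541,-355,127)])[0];print(p)
u,v=int(p[0])-80,int(p[1])-60;u=min(max(u,0),480);v=min(max(v,0),360);print(u,v)
cv2.imwrite("pics/g3c.png",cv2.resize(W["color"][v:v+120,u:u+160,::-1],None,fx=5,fy=5,interpolation=cv2.INTER_CUBIC))
E
```

```text
[ 435.28851425 -284.63378444  259.7070272 ] [-9.00313770e+01  1.16427571e-02 -1.51667249e+02] [ 0.12772264  0.26853165 -1.58266977] 19.196037906238605
[477.62702493 141.02702664]
397 81
```

View pics/g3c.png

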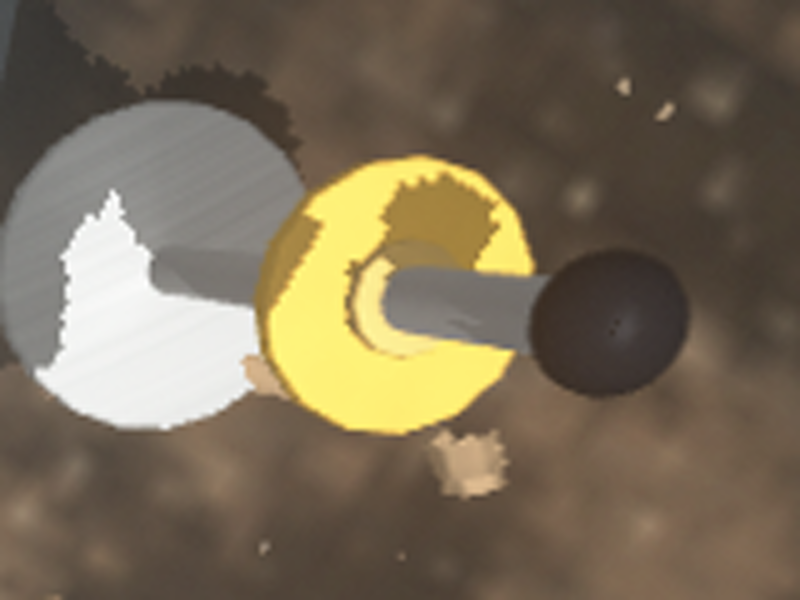

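```bash
python3 - <<'E'
import pickle
from h import *
from scipy.optimize import least_squares
np.set_printoptions(suppress=True,precision=1)
W=pickle.load(open("g2.pkl","rb"))["wrist"];W3=pickle.load(open("g3.pkl","rb"))["wrist"];S=pickle.load(open("s0.pkl","rb"));T=S["top"];D=S["side"]
px=lambda u0,v0,f,x,y:np.array([u0+(x+.5)/f-.5,v0+(y+.5)/f-.5])
w=lambda x,y:px(480,120,5,x,y); w3=lambda x,y:px(397,81,5,x,y)
top=[w(*p) for p in [(427,500),(468,415),(515,360),(700,320),(750,357),(775,395),(783,440),(440,565),(725,585)]]
foot=[w(*p) for p in [(270,228),(284,290),(75,495),(150,485),(100,113),(160,118)]]
top3=[w3(*p) for p in [(418,156),(335,190),(265,300),(300,398),(385,434),(450,418),(535,265),(510,205)]]
foot3=[w3(*p) for p in [(0,265),(20,190),(75,125),(160,100),(240,118),(290,160),(40,375),(100,418),(165,430),(235,405)]]
dT=px(430,180,8,350,378);dD=px(290,300,7,390,131)
th=np.linspace(0,2*np.pi,1441)
def dist(s,pts,x,y,z,r):
    C=proj(s,np.c_[x+r*np.cos(th),y+r*np.sin(th),np.full_like(th,z)]);c=C.mean(0);o=[]
    for p in pts:
        d=np.linalg.norm(C-p,axis=1);i=d.argmin();o.append(d[i]*np.sign(np.linalg.norm(p-c)-np.linalg.norm(C[i]-c)))
    return o
def go(n,f,x0):
    r=least_squares(f,x0,diff_step=1e-3); print(n,r.x,np.sqrt(np.mean(r.fun**2))); return r.x
go("g3 disc",lambda p:np.r_[dist(W3,top3,p[0],p[1],p[2]+3,19)],[541,-353,127])
go("g3 both",lambda p:np.r_[dist(W3,top3,p[0],p[1],p[2]+3,19),dist(W3,foot3,p[0],p[1],p[3],32)],[541,-353,127,6])
fw=lambda p:np.r_[dist(W3,top3,p[0],p[1],p[2]+3,19),dist(W3,foot3,p[0],p[1],p[3],32),dist(W,top,p[0],p[1],p[2]+3,19),dist(W,foot,p[0],p[1],p[3],32)]
x=go("g2+g3",fw,[541,-353,127,6])
x=go("all",lambda p:np.r_[fw(p),2*(proj(T,p[:3])[0]-dT),2*(proj(D,p[:3])[0]-dD)],[541,-353,127,6])
print(proj(T,x[:3])-dT,proj(D,x[:3])-dD)
# relative: known foot top at z~6..8 in each view
for zf in (4,6,8): go(f"fix foot {zf}",lambda p:np.r_[dist(W3,top3,p[0]+p[3],p[1]+p[4],p[2]+3,19),dist(W3,foot3,p[0]+p[3],p[1]+p[4],zf,32),dist(W,top,p[0],p[1],p[2]+3,19),dist(W,foot,p[0],p[1],zf,32)],[541,-353,127,1e-1,1e-1])
# stud check in wrist b1-era images
E
```

```text
g3 disc [ 541.4 -355.1  121.8] 0.4039922449790918
g3 both [ 541.2 -354.1  124.2    4.9] 0.5612036239782198
g2+g3 [ 541.  -353.9  125.3    6.2] 0.6673004745171212
all [ 540.8 -353.4  126.1    7.2] 0.7311329336618391
[[ 0.1 -0.1]] [[-0.5  0.8]]
fix foot 4 [ 541.3 -355.4  123.5   -0.     1. ] 0.5940775961312694
fix foot 6 [ 541.  -354.4  124.8    0.1    0.6] 0.6299309322223515
fix foot 8 [ 540.7 -353.4  126.     0.1    0. ] 0.7104534209478559
```

The combined disc height is about 125.5 ± 1.5. Now I'll go to the final pose: TCP (490, -84.6, 140).

Request:
servo_tool(commands=[{"tx": -2, "ty": 0, "tz": -2.1, "wx": 0, "wy": 0, "wz": 0, "grip": 0.5}, {"tx": -5, "ty": 0, "tz": -5.3, "wx": 0, "wy": 0, "wz": 0, "grip": 0.5}, {"tx": -8, "ty": 1, "tz": -8.5, "wx": 0, "wy": 0, "wz": 0, "grip": 0.5}, {"tx": -11, "ty": 3, "tz": -11.6, "wx": 0, "wy": 0, "wz": 0, "grip": 0.5}, {"tx": -13.3, "ty": 5.5, "tz": -14.1, "wx": 0, "wy": 0, "wz": 0, "grip": 0.5}, {"tx": -14.3, "ty": 8, "tz": -15.1, "wx": 0, "wy": 0, "wz": 0, "grip": 0.5}, {"tx": -14.3, "ty": 10.5, "tz": -15.1, "wx": 0, "wy": 0, "wz": 0, "grip": 0.5}, {"tx": -14.3, "ty": 12, "tz": -15.1, "wx": 0, "wy": 0, "wz": 0, "grip": 0.5}, {"tx": -14.3, "ty": 12, "tz": -15.1, "wx": 0, "wy": 0, "wz": 0, "grip": 0.5}, {"tx": -14.3, "ty": 12, "tz": -15.1, "wx": 0, "wy": 0, "wz": 0, "grip": 0.5}])

```text
clock: 14.65
position: [490.1, -85.6, 140.6]
tcp_rot: [-90.0, 0.1, -151.8]
force: [0.3, 0.0, -1.1]
finger_gap: 19.3
```

```bash
python3 look.py f1 side,270,210,130,100,6 top,280,170,120,90,6; sleep 1; python3 -c "
from station import arm
s=arm.read_state();print(s['position'],s['tcp_rot'],s['dq'])"
```

```text
[490.14719104 -85.55921383 140.58424509] [-8.99522730e+01  5.94154679e-02 -1.51807666e+02] [ 0.28909973  0.0236732  -1.05996933] 19.317216816965683
[490.22713485 -85.60380965 140.71581978] [-8.99337095e+01  7.64018244e-02 -1.51803884e+02] [ 0.07756179 -0.00096115  0.06710929  0.18997081  0.03811516 -0.15567644
  0.05002072]
```

View pics/f1_side.png

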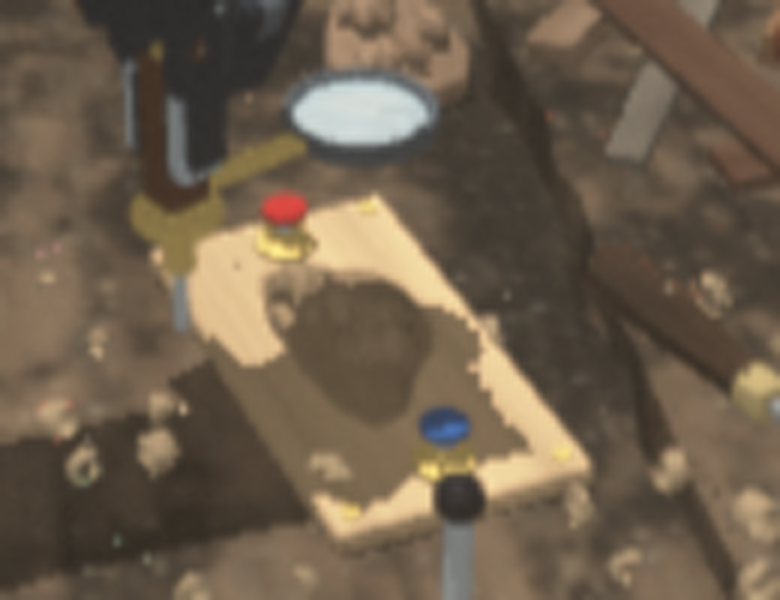

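View pics/f1_top.png

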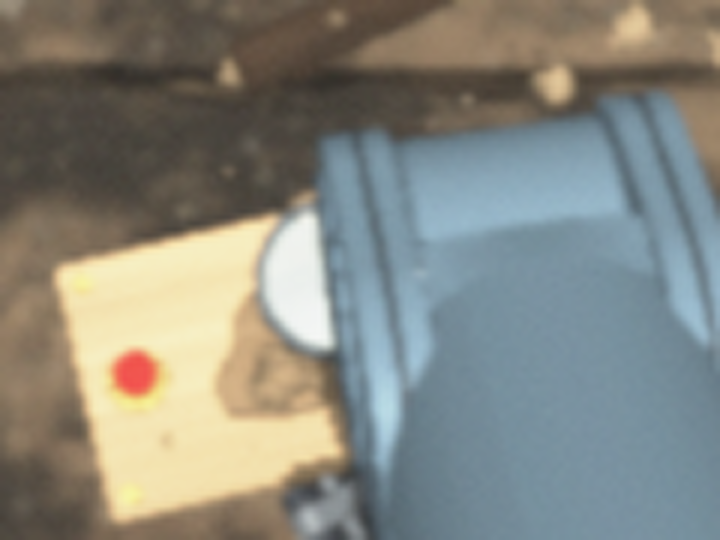

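In the side crop the lens centre is at (362,115) and the ring looks level. I'll check it against the prediction.

```bash
python3 - <<'E'
import pickle
from h import *
np.set_printoptions(suppress=True,precision=1)
S=pickle.load(open("f1.pkl","rb"));D=S["side"];T=S["top"]
a=np.array([270+(362.5)/6-.5,210+115.5/6-.5])
P=np.array([490.2+88*.8813,-85.6+88*.4726,140.7-14.4]);print(P,proj(D,P),a,atz(D,[a],126.3))
# height by side at predicted xy ; disc in same image
for z in (120,123,126,129,132): print(z,proj(D,[(567.7,-43.5,z)])[0],proj(D,[(541,-354,z)])[0])
print("disc obs",[290+390.5/7-.5,300+131.5/7-.5])
# top: ring left edge
b=np.array([280+259.5/6-.5,170+280.5/6-.5]);th=np.linspace(0,6.28,200)
C=proj(T,np.c_[P[0]+31*np.cos(th),P[1]+31*np.sin(th),0*th+P[2]+4.5]);print("ring left pred",C[C[:,0].argmin()],"obs",b)
E
```

```text
[567.8 -44.  126.3] [[329.2 228.9]] [329.9 228.8] [[569.5 -43.8 126.3]]
120 [329.1 231. ] [344.8 321.8]
123 [329.1 230. ] [344.9 320.6]
126 [329.1 228.9] [344.9 319.3]
129 [329.1 227.8] [344.9 318.1]
132 [329.1 226.7] [345.  316.8]
disc obs [345.2857142857143, 318.2857142857143]
ring left pred [322.1 215.3] obs [322.8 216.2]
```

```bash
python3 -c "
from station import arm, job
s=arm.read_state();print(s['clock'],s['position'],s['finger_gap'],s['force'])
print(job.close_job())"
```

```text
14.75 [490.22713485 -85.60380965 140.71581978] 19.69003878644378 [ 0.33440813  0.23919923 -1.29074942]
the job is handed in; nothing more can be done
None
```

I lifted the loupe out of its holder, touched the stylus to the red stud and then the blue one, and handed the job in at 14.75 s with the lens held over the carving. The hand-in gave no verdict.

- **Stud touches:** both caps visibly sank under the tip, which was centred on each, and the force on the tool rose by about 2 N each time. The force reading is noisy to roughly 0.5–1 N.
- **Final pose:** the lens centre is at about (568, -44, 126), roughly 1 mm sideways from the carving's middle, level and at rest. The side camera agreed to within about 2 mm, and the part of the ring that the top camera could see to within about 1 px.
- **Disc height:** this is the least certain value, because the measurements disagreed. The wrist camera gave 122–125 mm, the combined fit 126 mm, the side and top pair 127 mm and the side view alone 128.5 mm. I held the lens at 126.3 mm; all of these estimates are within the 7 mm tolerance of that.
- **Other objects:** I saw no contact with the carving, the yellow disc or the loose pieces, but I did not measure their positions again at the end.

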